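# Restart the tripped grinder at its control box

## Robot

A 6-joint arm with a two-finger parallel gripper is mounted at the origin on a cart in front of the work surface, level with it; the furniture and walls round the work are solid. World frame = base frame: x ahead of the robot, y to its left, z up, the work surface at z = 0. Lengths are in m, angles in degrees, forces in N, time in s.
With the tool pointing down it reaches from about 0.375 to 0.825 m from the base axis. Payload 5.5 kg.
Tool frame: the origin (TCP) lies between the finger pads; the fingertips stand 14 mm ahead of it and the grasp point (between the pads) lies 5 mm behind it; z points along the fingers, y is the line along which they close (so a half turn about z gives the same grasp; the last joint's range is limited). The gripper opens to 85 mm and grips with 20 to 120 N. Pads are 22 mm wide; open, the fingers measure 114 mm over their backs; the gripper's body (76 mm by 85 mm) begins 54 mm behind the grasp point. The pads swing forward as they close: fully open they stand 13 mm farther back than shut.
Start: joints at [67.895, 17.962, -2.699, 69.339, 0, 90], TCP at [0.226, 0.556, 0.245] pointing down, gripper open.
Joint ranges: [-152.73, 152.73], [-39.44, 99.34], [-58.76, 71.6], [-118.89, 123.64], [-81.53, 83.1], [-180, 180]. Speed limits (degrees/s): [136.94, 136.94, 172.46, 180, 180, 180].

## Interface

Orientations are given as a 3x3 rotation matrix whose columns are the frame's x, y, z axes.
In Python, from rig import get_state, viewer, robot gives the robot as it stands.
- The arm moves only by the tool step_arm, never from a script. Its argument "steps" is one flat list of numbers, 7 for each row, row after row: the finger opening in m, from 0 to 0.0854, then the shift along the tool's x, y, z in m, then the turn, a rotation vector about the tool's x, y, z in degrees. A call has 1 to 12 rows; each row shifts and turns the commanded pose from where the row before left it, along the tool's axes as they then stand; what a row does not reach is not made up. A row lasts 1/8 s, in which the tool goes at most 62.5 mm and 10.7 degrees, less where a joint would pass 70% of its speed; a pose out of reach is approached as far as the arm can. A call is refused whole if a number of a shift passes 0.0625 or a number of a turn 10.7, either way. A call with a gripper value outside its range is refused whole. The fingers move at their own pace and stop on an object; "squeeze" is the grip in N (left out, the last holds). Time passes only in rows, so rows that do not move let the fingers close. It gives the time, the measured TCP pose, the force, the opening and the grip force at its end, in the units of the state.
- get_state(): the state, without advancing time (a new reading comes with each control period).
- viewer.snapshot(name): name is "scene" or "top" or "wrist"; returns a dict with "img" (480x640x3 uint8, red, green, blue), "fx", "fy", "cx", "cy" (pixels), "extrinsics" (4x4, takes a point from world to camera coordinates); the wrist camera has in their place "T_tool_cam" (4x4, takes a point from camera to tool coordinates, whose origin is the TCP and whose axes are the flange's). Camera axes: x right, y up, looking along -z (the intrinsics and any distortion apply to the point x, -y, -z); pixel columns grow to the right and rows downward; lengths in m; the calibration is good to about 2 mm. A picture is of the moment at which its call begins: read the wrist's pose just before it. There is no depth.
- robot.hand_in(): hands the job in; it is judged then, once.
The state is a dict: "time": time; "qpos": joint angles; "dq": joint speeds; "joint_efforts": joint torques, N m; "ee_pos": TCP position; "orientation": TCP orientation; "force": force on the tool from outside, world axes, zero at the start; "ft_torque": the same for the moment, N m; "opening": finger opening in m; "gripper_force": force on a finger pad.
Only numpy, scipy, OpenCV 4.12 (cv2) and the standard library are available. Lean on these libraries where they do the work, as an engineer would, in place of code of your own. Each camera call takes 0.05 s, during which the arm holds its last target. There are 200 camera calls.

## Task

The bench grinder has tripped. At its grey control box, with closed fingertips, first push the popped-out white breaker plunger fully home so that it stays in, next press the raised, green-striped end of the black rocker right down to switch on, and then press the green start button fully and let it spring back. Do not press the red stop button, and do not pick up or shift the oil bottle, the tin or the padlock beside it.

Things in the scene. Friction and masses are not known exactly. Their poses are not given: they have to be found in the camera images.
- control_box: Fixed grey control box on the counter, 150 x 150 mm, 60 mm high, aluminium top plate. Origin: centre of its underside; z up. Its top carries four controls at the corners of a 64 mm square centred on the box (32 mm from the middle in its x and y), all aligned with the box; which control sits at which corner changes. A black cable gland sticks 17 mm out of its +x side.
- black_stand: Fixed black letter stand to the left of the control box, 189 x 318 mm, 302 mm tall (origin: its underside, within 15 mm of the middle; long in y). With an open carton of about that height further left, it stands between the start of the arm and the work: cross above it.
- breaker_module: Fixed black round collar of the breaker, 36 mm diameter, 10 mm high (11 mm at the inner rim). Origin: centre of its underside, on the box's top (60 mm above the counter); z up. Carries the white plunger.
- breaker (a joint): White breaker plunger with an orange band, 24 mm diameter. 0 = popped out, 0.008 m = fully in. It has no spring: it moves against about 4 N of friction and stays where it is pushed. Starts at 0 to 0.001.
- breaker_top (a point): Centre of the plunger's flat top, moves with it: 23.5 mm above the module's origin when popped out, 15.5 mm when in (still about 4 mm proud of the collar).
- rocker_module: Fixed black frame of the rocker switch, 66 x 36 mm, 8 mm high. Origin: centre of its underside, on the box's top; the frame and rocker are long in x, and the rocker's pivot line lies along y, 14 mm above the origin. The end to press is towards -x.
- rocker (a joint): Black V-shaped rocker, two halves each 28 mm long and 26 mm wide. 0 = off (the -x half, marked with a green stripe, rises at 0.36 rad from the pivot, the other half is level), 0.36 rad = on (the -x half level, its top 14 mm above the module's origin, the other half raised). No spring: needs about 2.5 N at 20 mm from the pivot, stays where it is left. Starts at 0 to 0.04.
- rocker_raised_end (a point): Point on the upper face of the rocker's green-striped -x half, 19 mm from the pivot line, where to press; moves with the rocker (about 6.7 mm higher when off than when on).
- start_module: Fixed black and steel round collar of the start button, 42 mm diameter, 10 mm high. Origin: centre of its underside, on the box's top; z up. Carries the green button.
- start_button (a joint): Green start button, 28 mm diameter, sprung. 0 = up, 0.006 m = fully pressed; takes 1.5 N at the beginning and 5 N fully down.
- start_button_top (a point): Centre of the green button's flat top, moves with it: 20 mm above the module's origin when up, 14 mm when pressed.
- stop_button (a joint): Red mushroom stop button, sprung, must not be pressed. 0 = up, 0.006 m = fully pressed.
- stop_button_top (a point): Centre of the red mushroom's top, 26 mm above the box's top; head 34 mm diameter.
- oiler: Loose cream oil bottle with a red spout, 45 mm diameter, 132 mm tall, upright beside the box. Origin: centre of its underside.
- grease_tin: Loose round silvery tin, 70 mm diameter, 24 mm high, near the box. Origin: centre of its underside.
- padlock: Loose brass padlock lying flat, 54 x 40 x 13 mm, near the box. Origin: centre of its underside.
There are look-alikes about, which are no part of the job. Of the things that look like the oiler, take the one that is nearest to the robot's base at the start.

How it is judged (in metres and radians):
On the way, in this order (a step that is already met when the one before it is completed fails the run):
1. the white breaker plunger is pushed fully home with the fingers (value of joint breaker above 0.0065 m and contact force between the fingers and breaker_module above 0.5 N), for 0.05 s.
2. the rocker is pressed right down at its green-striped end, so that it is on (value of joint rocker above 0.3 rad and value of joint breaker above 0.0065 m and contact force between the fingers and rocker_module above 0.5 N), for 0.05 s.
3. the green start button is pressed fully with the fingers, breaker in and rocker on (value of joint start_button above 0.0045 m and value of joint rocker above 0.3 rad and value of joint breaker above 0.0065 m and contact force between the fingers and start_module above 0.5 N), for 0.05 s.
At the end, for the whole second after the job is handed in: Breaker plunger in (at least 6.5 of 8 mm), rocker on (over 0.30 of 0.36 rad), green and red buttons up (within 1 mm), oil bottle upright; oil bottle, tin and padlock within 15 mm of where they stood (value of joint breaker above 0.0065 m and value of joint rocker above 0.3 rad and value of joint each of start_button, stop_button below 0.001 m and distance of each of oiler, grease_tin, padlock from where it was at the start of the episode below 0.015 m and angle between oiler's own z axis and vertical below 0.15 rad); the robot touches nothing.
It fails at once if the rocker is switched on before the breaker is home (value of joint rocker above 0.2 rad and value of joint breaker below 0.006 m).
It fails at once if the green start button is pressed before the rocker is on (value of joint start_button above 0.003 m and value of joint rocker below 0.28 rad).
It fails at once if the red stop button is pressed (over 2 mm) (value of joint stop_button above 0.002 m).
It fails at once if the oil bottle, the tin or the padlock is shifted or lifted by more than 15 mm, or the bottle is tipped (distance of any of oiler, grease_tin, padlock from where it was at the start of the episode above 0.015 m or angle between oiler's own z axis and vertical above 0.3 rad).
It also fails if it takes over 48 s, if anything falls off the work surface, if the arm or the gripper's body presses on something with over 40 N, if the wrist force passes 120 N, or if a joint passes its speed limit or range.

## Working session

There is one attempt and no reset: what is moved stays moved. The work goes in short steps, Python scripts to look and compute and a tool call to move; the robot and the scene stay as the last step left them, time stands still between calls to the robot, and variables do not carry over. Pictures are saved under pics/ and viewed, at most 10 in all, crops included, and the job is handed in when it is done.

Besides the shell and the picture viewer there is one more tool, called as name(argument=value, ...) on one line, values as JSON. step_arm: Moves the arm, as the interface text tells. Its arguments: {"type":"object","properties":{"steps":{"type":"array"},"squeeze":{"type":"number"}},"required":["steps"]}

```bash
mkdir -p pics; ls; python3 - <<'E'
from rig import get_state, viewer
import cv2,numpy as np
s=get_state();print(s)
for n in("scene","top"):
    d=viewer.snapshot(n);cv2.imwrite(f"pics/{n}0.png",d["img"][:,:,::-1]);print({k:np.round(v,4) for k,v in d.items() if k!="img"})
E
```

```text
pics
{'time': 0.0, 'qpos': array([ 6.78946894e+01,  1.80037806e+01, -2.75582530e+00,  6.93383167e+01,
       -7.75304534e-04,  8.99990784e+01]), 'dq': array([ 0.14728287, -0.04071839,  0.07863631, -0.04945691, -0.04329346,
       -0.05495767]), 'joint_efforts': array([-3.25736528e-04, -5.39592004e+01,  3.39747977e+01,  1.92688411e-02,
        2.49959669e-05, -1.23572107e-05]), 'ee_pos': array([0.22558018, 0.55537792, 0.2444266 ]), 'orientation': array([[-9.26499817e-01,  3.76294688e-01, -6.30604045e-04],
       [ 3.76295216e-01,  9.26498455e-01, -1.58853633e-03],
       [-1.35041078e-05, -1.70907190e-03, -9.99998539e-01]]), 'force': array([ 0.0222982 , -0.1650346 , -0.39469738]), 'ft_torque': array([-0.0005715 ,  0.03041996, -0.03055711]), 'gripper_force': 0.0, 'opening': 0.08564809153831784}
{'fx': np.float64(606.3803), 'fy': np.float64(606.3803), 'cx': np.float64(315.8311), 'cy': np.float64(234.1234), 'extrinsics': array([[-0.5239, -0.8517,  0.0067,  0.0148],
       [ 0.7321, -0.4463,  0.5146, -0.5928],
       [-0.4353,  0.2745,  0.8574, -0.8598],
       [ 0.    ,  0.    ,  0.    ,  1.    ]])}
{'fx': np.float64(568.3385), 'fy': np.float64(568.3385), 'cx': np.float64(317.5005), 'cy': np.float64(238.0734), 'extrinsics': array([[-0.0174, -0.9998,  0.0098, -0.3   ],
       [ 0.996 , -0.0165,  0.0882, -0.5642],
       [-0.088 ,  0.0113,  0.9961, -1.075 ],
       [ 0.    ,  0.    ,  0.    ,  1.    ]])}
```

View pics/scene0.png

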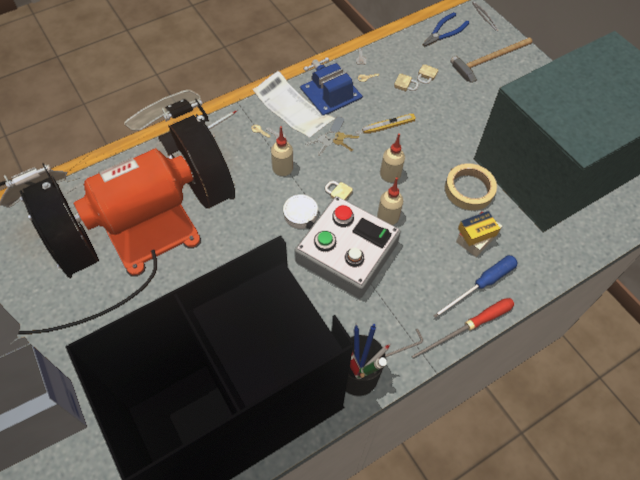

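View pics/top0.png

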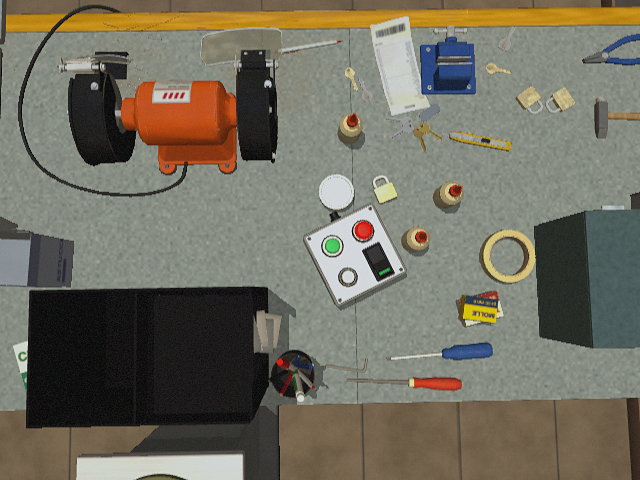

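The scene view shows the box at about (347,243): red (343,213), green (325,239), white plunger (355,256), rocker (375,232). In the top view they sit at red (364,230), green (332,245), plunger (348,277) and rocker (380,262), with the stripe at its lower end and the gland at upper left. The black stand lies between the start and the box.

```bash
cat > h.py <<'E'
import cv2,numpy as np
from rig import get_state, viewer
def ray(d,u,v):
    E=d["extrinsics"];R,t=E[:3,:3],E[:3,3]
    w=R.T@np.array([(u-d["cx"])/d["fx"],-(v-d["cy"])/d["fy"],-1.]);return -R.T@t,w
def onz(d,u,v,z):
    o,w=ray(d,u,v);return (o+w*(z-o[2])/w[2])[:2]
def blob(m,near,mina=15):
    n,l,s,c=cv2.connectedComponentsWithStats(m.astype(np.uint8))
    k=[i for i in range(1,n) if s[i,4]>=mina];i=min(k,key=lambda i:np.hypot(*(c[i]-near)));return c[i],s[i,4]
E
python3 - <<'E'
from h import *
near={"scene":dict(red=(343,213),green=(325,239),white=(355,256),stripe=(384,235)),"top":dict(red=(364,230),green=(332,245),white=(348,277),stripe=(385,268))}
for n in near:
    d=viewer.snapshot(n);im=d["img"].astype(int);r,g,b=im[...,0],im[...,1],im[...,2]
    m=dict(red=(r>120)&(g<80),green=(g>r+50)&(g>b+30),stripe=(g>r+50)&(g>b+30))
    P={}
    for k,z in dict(red=.084,green=.08,stripe=.082).items():
        c,a=blob(m[k],near[n][k],6);P[k]=onz(d,*c,z);print(n,k,c.round(1),a,P[k].round(4))
    # box: bright top plate
    x,y=map(int,near[n]["white"])
    crop=cv2.resize(d["img"][y-85:y+45,x-75:x+75][:,:,::-1],None,fx=4,fy=4,interpolation=cv2.INTER_CUBIC)
    cv2.imwrite(f"pics/crop_{n}.png",crop)
    m2=((im.min(2)>185)).astype(np.uint8);c,a=blob(m2,near[n]["white"],1500)
    nl,l,s,cc=cv2.connectedComponentsWithStats(m2);i=[i for i in range(1,nl) if np.allclose(cc[i],c)][0]
    cs=max(cv2.findContours((l==i).astype(np.uint8),0,2)[0],key=cv2.contourArea)
    q=np.array([onz(d,*p[0],.06) for p in cs]).astype(np.float32)
    print(n,"plate rect",cv2.minAreaRect(q*1000),a)
E
python3 -c "
import cv2,numpy as np
a=[cv2.imread(f'pics/crop_{n}.png') for n in('scene','top')]
cv2.imwrite('pics/crops.png',cv2.resize(np.hstack(a),(800,347)))"
```

```text
scene red [343.2 212.5] 187 [ 0.5676 -0.3917]
scene green [324.6 237.2] 144 [ 0.5419 -0.3345]
scene stripe [381.9 232.8] 26 [ 0.4938 -0.4294]
scene plate rect ((527.6904296875, -377.7720642089844), (138.2764434814453, 138.3036651611328), 25.481121063232422) 2848
top red [363.2 229.7] 244 [ 0.5679 -0.3933]
top green [332.  245.4] 163 [ 0.5403 -0.3354]
top stripe [384.1 270.9] 36 [ 0.4916 -0.4299]
top plate rect ((525.5169067382812, -378.02880859375), (137.40570068359375, 138.203857421875), 25.573545455932617) 3344
```

View pics/crops.png

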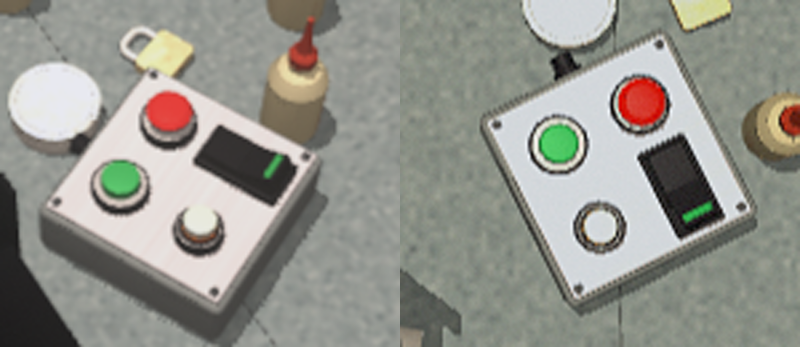

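Box centre is (0.5266, -0.378), yaw 25.5°. The two views agree to about 2 mm. I'll close the fingers, rise and swing over.

step_arm(steps=[0,0,0,-0.06,0,0,0,0,0,0,-0.06,0,0,0,0,0,0,-0.06,0,0,0,0,0,0,0,0,0,0], squeeze=30)

```text
time: 0.7
ee_pos: [0.2264, 0.5575, 0.4309]
orientation: [[-0.927, 0.376, 0.003], [0.376, 0.926, 0.009], [-0.0, 0.009, -1.0]]
force: [0.0, 0.5, -0.7]
opening: 0.0121
gripper_force: 0.0
```

step_arm(steps=[0,-0.0575,-0.0028,0,0,0,5.5,0,-0.0575,-0.0028,0,0,0,5.5,0,-0.0575,-0.0028,0,0,0,5.5,0,-0.0575,-0.0028,0,0,0,5.5,0,-0.0575,-0.0028,0,0,0,5.5,0,-0.0575,-0.0028,0,0,0,5.5,0,-0.0575,-0.0028,0,0,0,5.5,0,-0.0575,-0.0028,0,0,0,5.5,0,-0.0575,-0.0028,0,0,0,5.5,0,-0.0575,-0.0028,0,0,0,5.5])

```text
time: 1.95
ee_pos: [0.5849, 0.1319, 0.4238]
orientation: [[-0.22, 0.975, -0.002], [0.975, 0.22, -0.0], [-0.0, -0.002, -1.0]]
force: [0.3, -0.0, 0.3]
opening: 0.0003
gripper_force: 0.0
```

step_arm(steps=[0,-0.0575,-0.0028,0,0,0,5.5,0,-0.0575,-0.0028,0,0,0,5.5,0,-0.0575,-0.0028,0,0,0,5.5,0,-0.0575,-0.0028,0,0,0,5.5,0,-0.0575,-0.0028,0,0,0,5.5,0,-0.0575,-0.0028,0,0,0,5.5,0,-0.0575,-0.0028,0,0,0,5.5,0,-0.0575,-0.0028,0,0,0,5.5,0,-0.0575,-0.0028,0,0,0,5.5,0,0,0,0,0,0,0])

```text
time: 3.2
ee_pos: [0.4785, -0.3608, 0.424]
orientation: [[0.601, 0.799, -0.002], [0.799, -0.601, 0.001], [-0.001, -0.002, -1.0]]
force: [0.6, 0.6, 1.2]
opening: -0.0001
gripper_force: 0.0
```

step_arm(steps=[0,0,0,0,0,0,9.5,0,0,0,0,0,0,9.5,0,0,0,0,0,0,9,0,0,0,0,0,0,0,0,0,0,0,0,0,0])

```text
time: 3.82
ee_pos: [0.4813, -0.3572, 0.4249]
orientation: [[0.902, 0.432, -0.0], [0.432, -0.902, 0.001], [-0.0, -0.001, -1.0]]
force: [0.0, -0.7, 0.2]
opening: -0.0001
gripper_force: 0.0
```

```bash
python3 - <<'E'
from h import *
s=get_state();R=s["orientation"];p=s["ee_pos"];print(s["time"],s["qpos"].round(1),p.round(4),s["force"].round(2),s["opening"]);print(R.round(4))
print("tool yaw of y",np.degrees(np.arctan2(R[1,1],R[0,1])))
t=np.array([.4839,-.3629,.16]);print("shift to above plunger",(R.T@(t-p)).round(4))
d=viewer.snapshot("wrist");np.save("T.npy",d["T_tool_cam"]);print(d["T_tool_cam"].round(3),d["fx"],d["cx"],d["cy"])
a=d["img"];b=viewer.snapshot("scene")["img"]
cv2.imwrite("pics/w1.png",cv2.resize(np.hstack([a,b]),(800,300))[:,:,::-1])
E
```

```text
3.825 [-36.6  18.2  20.8  92.6   0.  117.8] [ 0.4813 -0.3572  0.4249] [ 0.03 -0.74  0.15] -0.0001037215184645791
[[ 9.018e-01  4.321e-01 -5.000e-04]
 [ 4.321e-01 -9.018e-01  6.000e-04]
 [-2.000e-04 -7.000e-04 -1.000e+00]]
tool yaw of y -64.39752399719094
shift to above plunger [-1.000e-04  6.400e-03  2.649e-01]
[[ 0.001  0.958  0.288  0.073]
 [ 1.    -0.001 -0.    -0.   ]
 [-0.     0.288 -0.958 -0.128]
 [ 0.     0.     0.     1.   ]] 360.47915080245156 312.600601000099 236.88592063839937
```

View pics/w1.png

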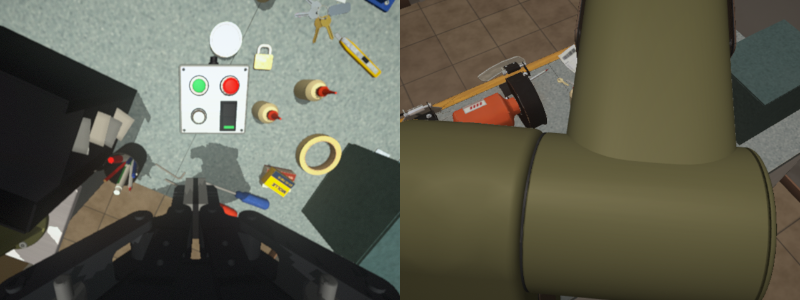

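The wrist view (left half) shows the box upright: green (199,86), red (230,86), plunger (198,116), stripe (229,126) at half scale. I'll lower and measure again from near.

step_arm(steps=[0,0,0.006,0.05,0,0,0,0,0,0,0.06,0,0,0,0,0,0,0.06,0,0,0,0,0,0,0.04,0,0,0,0,0,0,0,0,0,0,0,0,0,0,0,0,0])

```text
time: 4.68
ee_pos: [0.4844, -0.3639, 0.2172]
orientation: [[0.903, 0.429, 0.002], [0.429, -0.903, -0.001], [0.001, 0.002, -1.0]]
force: [0.5, -1.4, 0.0]
opening: 0.0
gripper_force: 0.0
```

```bash
cat > w.py <<'E'
from h import *
s=get_state();R=s["orientation"];p=s["ee_pos"];print(s["time"],s["qpos"].round(1),p.round(4),s["force"].round(2))
d=viewer.snapshot("wrist");W=np.eye(4);W[:3,:3]=R;W[:3,3]=p;d["extrinsics"]=np.linalg.inv(W@d["T_tool_cam"])
im=d["img"].astype(int);r,g,b=im[...,0],im[...,1],im[...,2]
def pix(P):
    q=d["extrinsics"]@np.r_[P,1];return np.array([d["cx"]+d["fx"]*q[0]/-q[2],d["cy"]-d["fy"]*q[1]/-q[2]])
gm=(g>r+50)&(g>b+30);rm=(r>120)&(g<80)&(b<80)
for n,m,P,a in(("green",gm,(.5417,-.3353,.08),60),("red",rm,(.5693,-.3931,.084),60),("stripe",gm,(.495,-.4285,.082),15)):
    c,ar=blob(m,pix(P),a);print(n,c.round(1),ar,onz(d,*c,P[2]).round(4),"pred",P)
print("plunger px",pix((.4839,-.3629,.0835)).round(1))
cv2.imwrite("pics/w2.png",d["img"][:,:,::-1])
E
python3 w.py
```

```text
4.675 [-36.9  19.2  -4.7  66.    0.  117.7] [ 0.4844 -0.3639  0.2172] [ 0.47 -1.4   0.02]
green [311.  142.6] 1101 [ 0.5409 -0.3357] pred (0.5417, -0.3353, 0.08)
red [401.1 143. ] 1683 [ 0.5679 -0.3927] pred (0.5693, -0.3931, 0.084)
stripe [393.5 255.5] 220 [ 0.492  -0.4295] pred (0.495, -0.4285, 0.082)
plunger px [311.2 229.5]
```

View pics/w2.png

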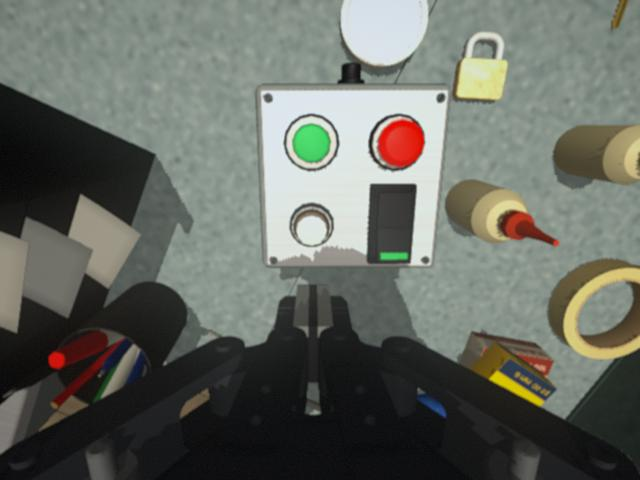

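Clean near view: plunger top at (313,227), predicted (311,229). The fingertips at (313,290) are well aligned. I'll descend over the plunger.

step_arm(steps=[0,0,0,0.04,0,0,0,0,0,0,0.04,0,0,0,0,0,0,0.025,0,0,0,0,0,0,0,0,0,0,0,0,0,0,0,0,0])

```text
time: 5.35
ee_pos: [0.4851, -0.3644, 0.1127]
orientation: [[0.903, 0.429, 0.003], [0.429, -0.903, -0.002], [0.002, 0.003, -1.0]]
force: [0.2, 0.8, 0.7]
opening: 0.0004
gripper_force: 0.0
```

```bash
python3 w.py
```

```text
5.35 [-36.9  23.2 -13.2  53.4   0.  117.7] [ 0.4851 -0.3644  0.1127] [0.24 0.85 0.75]
green [308.6 151.6] 2893 [ 0.5411 -0.3355] pred (0.5417, -0.3353, 0.08)
red [455.2 151.6] 4524 [ 0.568  -0.3915] pred (0.5693, -0.3931, 0.084)
stripe [438.1 326.1] 393 [ 0.4926 -0.4294] pred (0.495, -0.4285, 0.082)
plunger px [309.3 289.1]
```

step_arm(steps=[0,-0.001,-0.001,0.01,0,0,0,0,0,0,0.005,0,0,0,0,0,0,0.004,0,0,0,0,0,0,0.003,0,0,0,0,0,0,0,0,0,0])

```text
time: 6.02
ee_pos: [0.4824, -0.3629, 0.0893]
orientation: [[0.903, 0.429, 0.0], [0.429, -0.903, -0.001], [0.0, 0.001, -1.0]]
force: [-2.6, 2.1, 9.8]
opening: 0.0002
gripper_force: 5.2
```

step_arm(steps=[0,0,0,0.002,0,0,0,0,0,0,0,0,0,0,0,0,0,0,0,0,0])

```text
time: 6.4
ee_pos: [0.4825, -0.363, 0.0891]
orientation: [[0.903, 0.429, 0.001], [0.429, -0.903, -0.001], [0.001, 0.002, -1.0]]
force: [-6.7, 5.2, 22.9]
opening: 0.0001
gripper_force: 11.5
```

Plunger is hard against its stop at z 0.089 with 23 N. I'll rise and go over the striped end of the rocker.

step_arm(steps=[0,0,0,-0.02,0,0,0,0,0,0,-0.02,0,0,0,0,-0.008,0.032,0,0,0,0,0,-0.009,0.032,0,0,0,0,0,0,0,0,0,0,0,0,0,0,0,0,0,0])

```text
time: 7.15
ee_pos: [0.4938, -0.4272, 0.1256]
orientation: [[0.903, 0.429, -0.001], [0.429, -0.903, 0.001], [-0.0, -0.002, -1.0]]
force: [-0.6, 0.4, -0.4]
opening: -0.0002
gripper_force: 0.0
```

```bash
python3 w.py;python3 -c "
from h import *
s=get_state();print((s['orientation'].T@(np.array([.495,-.4285,.0825+.014])-s['ee_pos'])).round(4))"
```

```text
7.15 [-40.9  27.5  -4.8  57.9   0.  113.7] [ 0.4938 -0.4272  0.1256] [-0.59  0.45 -0.41]
green [177.8 107.4] 2757 [ 0.5412 -0.3366] pred (0.5417, -0.3353, 0.08)
red [316.8 107. ] 4237 [ 0.5682 -0.3934] pred (0.5693, -0.3931, 0.084)
stripe [316.7 280. ] 305 [ 0.4927 -0.4296] pred (0.495, -0.4285, 0.082)
plunger px [187.2 242.5]
[0.0003 0.002  0.0292]
```

View pics/w2.png

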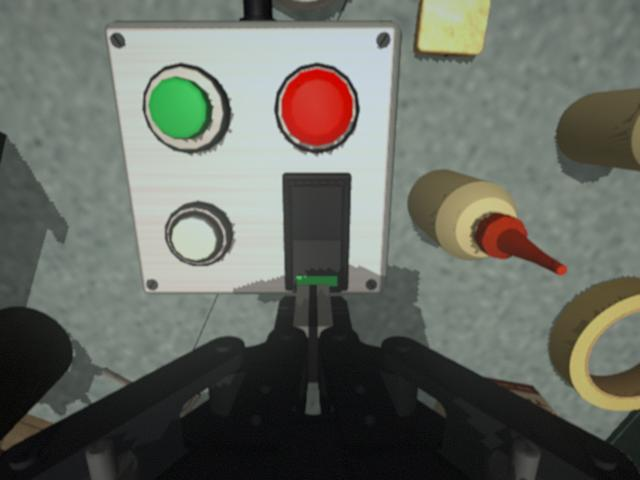

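Plunger is now in, only slightly above the collar. The tips at (312,290) are centred on the stripe at (317,280), so I'll press.

step_arm(steps=[0,0,0.002,0.02,0,0,0,0,0,0,0.008,0,0,0,0,0,0,0.004,0,0,0,0,0,0,0.004,0,0,0,0,0,0,0.002,0,0,0,0,0,0,0,0,0,0])

```text
time: 7.95
ee_pos: [0.4954, -0.4298, 0.0883]
orientation: [[0.903, 0.429, 0.0], [0.429, -0.903, -0.0], [0.0, 0.0, -1.0]]
force: [-0.6, 0.0, -0.6]
opening: -0.0002
gripper_force: 0.0
```

step_arm(steps=[0,0,0,0.002,0,0,0,0,0,0,0.001,0,0,0,0,0,0,0,0,0,0,0,0,0,0,0,0,0])

```text
time: 8.45
ee_pos: [0.4956, -0.43, 0.088]
orientation: [[0.903, 0.429, 0.002], [0.429, -0.903, -0.001], [0.001, 0.002, -1.0]]
force: [-5.1, 3.2, 16.8]
opening: -0.0004
gripper_force: 8.5
```

The rocker is level against its stop (16.8 N at z 0.088). I'll rise and go to green.

step_arm(steps=[0,0,0,-0.02,0,0,0,0,0,0,-0.025,0,0,0,0,0.027,-0.022,0,0,0,0,0,0.027,-0.022,0,0,0,0,0,0.0275,-0.0215,0,0,0,0,0,0,0,0,0,0,0,0,0,0,0,0,0,0])

```text
time: 9.32
ee_pos: [0.5408, -0.336, 0.1303]
orientation: [[0.903, 0.429, 0.0], [0.429, -0.903, -0.001], [-0.0, 0.001, -1.0]]
force: [0.2, -0.5, -0.3]
opening: 0.0
gripper_force: 0.0
```

```bash
python3 w.py;python3 -c "
from h import *
s=get_state();print((s['orientation'].T@(np.array([.5411,-.3356,.08+.014])-s['ee_pos'])).round(4))"
```

```text
9.325 [-31.8  25.5  -7.2  57.3  -0.  122.8] [ 0.5408 -0.336   0.1303] [ 0.16 -0.48 -0.27]
green [312.4 266.3] 1557 [ 0.5432 -0.3344] pred (0.5417, -0.3353, 0.08)
red [432.6 270.1] 2749 [ 0.5695 -0.3909] pred (0.5693, -0.3931, 0.084)
stripe [424.2 397.2] 98 [ 0.4977 -0.4289] pred (0.495, -0.4285, 0.082)
plunger px [312.9 376.1]
[ 0.0008 -0.0005  0.0363]
```

View pics/w2.png

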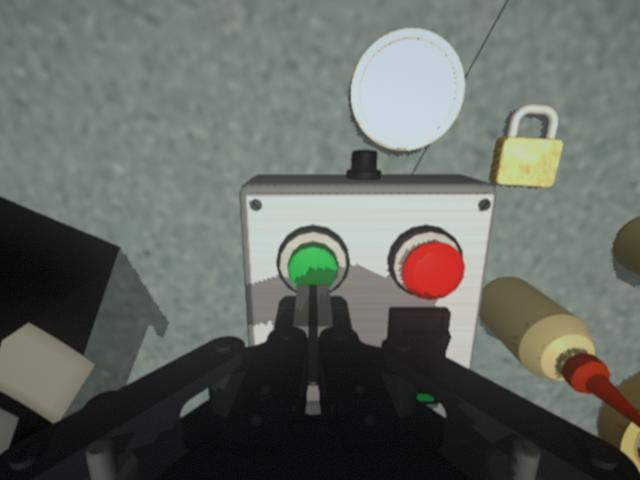

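The tips line up with the green button (312,266), and the rocker's far half now stands raised. Pressing.

step_arm(steps=[0,0.001,0,0.02,0,0,0,0,0,0,0.012,0,0,0,0,0,0,0.006,0,0,0,0,0,0,0.005,0,0,0,0,0,0,0.002,0,0,0,0,0,0,0,0,0,0,0,0,0,0,0,0,0])

```text
time: 10.25
ee_pos: [0.5409, -0.3357, 0.0879]
orientation: [[0.904, 0.428, -0.0], [0.428, -0.904, -0.001], [-0.001, 0.001, -1.0]]
force: [-7.7, 2.0, 17.9]
opening: 0.0
gripper_force: 8.9
```

Fully pressed, with 18 N against the stop. I'll release and retreat straight up.

step_arm(steps=[0,0,0,-0.02,0,0,0,0,0,0,-0.03,0,0,0,0,0,0,-0.05,0,0,0,0,0,0,-0.05,0,0,0,0,0,0,0,0,0,0,0,0,0,0,0,0,0,0,0,0,0,0,0,0])

```text
time: 11.12
ee_pos: [0.5409, -0.3347, 0.2336]
orientation: [[0.903, 0.429, -0.002], [0.429, -0.903, 0.001], [-0.001, -0.002, -1.0]]
force: [-1.0, 0.4, -0.4]
opening: 0.0003
gripper_force: 0.0
```

```bash
python3 w.py
```

```text
11.125 [-31.8  22.3   1.9  69.7   0.  122.9] [ 0.5409 -0.3347  0.2336] [-1.01  0.44 -0.44]
green [314.5 221.8] 811 [ 0.5417 -0.3352] pred (0.5417, -0.3353, 0.08)
red [393.8 222.8] 1172 [ 0.5689 -0.3919] pred (0.5693, -0.3931, 0.084)
stripe [386.1 315. ] 112 [ 0.4937 -0.4268] pred (0.495, -0.4285, 0.082)
plunger px [314.6 296.2]
```

View pics/w2.png

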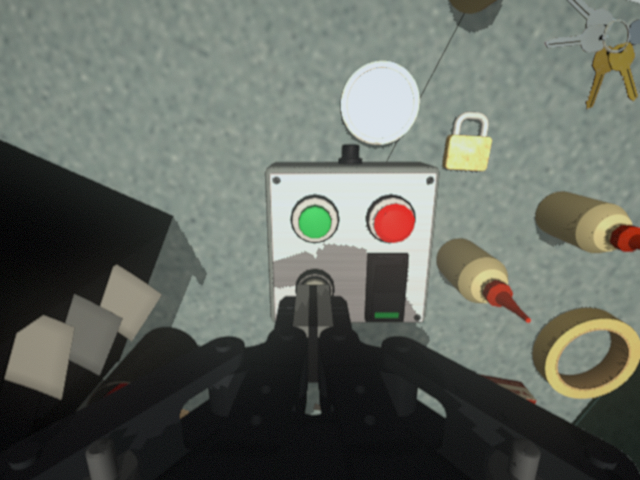

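The green button is back up at (314,221), the rocker is down at its stripe (386,315), and bottle, tin and padlock look undisturbed. Handing in.

```bash
python3 -c "
from rig import robot
print(robot.hand_in())"
```

```text
the job is handed in; nothing more can be done
None
```

I pushed the breaker home, switched the rocker on, pressed and released the green start button, and handed the job in at about 11 s; no verdict came back, but each press met a hard stop and the final picture showed nothing else moved.

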